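# Size a bush on the step gauge and print its label with a two-stage key

## Robot

A 6-joint arm with a two-finger parallel gripper is mounted at the origin on a cart in front of the work surface, level with it; the furniture and walls round the work are solid. World frame = base frame: x ahead of the robot, y to its left, z up, the work surface at z = 0. Lengths are in mm, angles in degrees, forces in N, time in s.
With the tool pointing down it reaches from about 300 to 850 mm from the base axis. Payload 4.2 kg.
Tool frame: the origin (TCP) lies midway between the tips of the shut fingers; the grasp point (between the pads) lies 19 mm behind it; z points along the fingers, y is the line along which they close (so a half turn about z gives the same grasp; the last joint's range is limited). The gripper opens to 91 mm and grips with 3 to 60 N. Pads are 32 mm wide; open, the fingers measure 118 mm over their backs; the gripper's body (76 mm by 178 mm) begins 60 mm behind the grasp point.
Start: joints at [62.853, 18.312, 89.639, -0, 72.044, -1.146], TCP at [252.075, 516.818, 213.976] pointing down, gripper open.
Joint ranges: [-177.97, 177.97], [-48.28, 115.42], [12.27, 149.76], [-77.06, 257.06], [2.81, 150.46], [-146.56, 146.56]. Speed limits (degrees/s): [147.25, 147.25, 180, 180, 180, 180].

## Interface

Orientations are given as [roll, pitch, yaw] about the fixed x, y, z axes, in that order (R = Rz(yaw) Ry(pitch) Rx(roll)).
In Python, from workcell import env gives the robot as it stands.
- The arm moves only by the tool jog_arm, never from a script. Its argument "steps" is one flat list of numbers, 5 for each row, row after row: the closure, from 0 (fully open) to 1 (shut), then the shift along the tool's x, y, z in cm, then the turn about the tool's z in degrees. A call has 1 to 20 rows; each row is the pose to reach, as a shift and turn from the pose commanded when the call began, along the tool's axes at that moment; what a row does not reach only later rows make up. A row lasts 1/10 s, in which the tool goes at most 50 mm and 8.59 degrees, less where a joint would pass 70% of its speed; a pose out of reach is approached as far as the arm can. A call with a gripper value outside its range is refused whole. The fingers move at their own pace and stop on an object; "force" is the grip in N (left out, the last holds). Time passes only in rows, so rows that repeat a pose let the fingers close. It gives the time, the measured TCP pose, the force and the opening at its end, in the units of the state.
- env.state(): the state, without advancing time (a new reading comes with each control period).
- env.grab_frame(name): name is "scene" or "side" or "wrist"; returns the picture (480x640x3 uint8, red, green, blue); there is no depth.
- env.camera_params(name): a dict with "fx", "fy", "cx", "cy" (pixels), "R" (3x3) and "t" (3): a world point X has camera coordinates R X + t. Camera axes: x right, y down, z forward; pixel columns grow to the right and rows downward; lengths in mm; the calibration is good to about 2 mm. A picture is of the moment at which its call begins: read the wrist's pose just before it. camera_params takes no time and is no camera call; for the wrist camera it gives the pose at the moment of the call.
- env.job_done(): hands the job in, once; it reports no verdict.
The state is a dict: "time_s": time; "qpos": joint angles; "qvel": joint speeds; "effort": joint torques, N m; "ee_pos": TCP position; "ee_rot": TCP orientation; "force": force on the tool from outside, world axes, zero at the start; "torque": the same for the moment, N m; "gripper_width": finger opening in mm.
Only numpy, scipy, OpenCV 4.12 (cv2) and the standard library are available. Lean on these libraries where they do the work, as an engineer would, in place of code of your own. Each camera call takes 0.05 s, during which the arm holds its last target. There are 200 camera calls.

## Task

Slide the brass bush that sits on the thin end of the stepped mandrel along it towards the thick end until it stops, and see which coloured shoulder stopped it. Then, on the label printer, press the key of that colour down to its halfway stop, hold it there for about a second, and push it fully down, then let go. Leave the bush at its stop, press no other key, and do not disturb the two spare bushes, the can, the mug or the charger.

Things in the scene. Friction and masses are not known exactly. Their poses are not given: they have to be found in the camera images.
- gauge: fixed step gauge on a dark steel base plate 210 mm (its x) by 180 mm (its y); origin at the centre of the plate's underside, z up. A stepped steel mandrel lies level along +x at y = -50 mm, z = 80 mm: thin free end at x = -105 mm, thick end held by a grey post that begins at x = 69 mm and is 107 mm high (60 mm wide)
- gauge_tip (a point): centre of the thin free end of the mandrel, on its axis, 80 mm above the desk; axes as the gauge. From here along +x the mandrel is 21 mm thick to x = 77 mm from the tip, 27 mm thick after the red shoulder, 33 mm after the yellow, 39 mm after the blue. Each shoulder is a 6 mm long cone followed by an 8 mm band of its colour
- rails (a point): point midway between the front ends of the two level rails (8 mm diameter, 51 mm apart, along the gauge's x) that carry the bush beside and below the mandrel; their centre lines are 25 mm below the mandrel's axis. A bush on them stands upright with its bore round the mandrel, coaxial, and slides easily (polished, under 0.5 N). The grey front cheek below ends lower than the rails' tops
- spare_rails (a point): point on the axis of the spare bushes, above the front ends of the spare rails, 80 mm above the desk; these rails run along the gauge's x beside the mandrel, 102 mm to its +y side, with two spare bushes standing on them (tops 112 mm above the desk)
- stop_red (a point): point on the mandrel's axis where the centre of a bush of 24 mm bore comes to stand when it can go no further, its front face against the red shoulder (which begins 7 mm ahead of this point, along the gauge's +x); axes as the gauge
- stop_yellow (a point): point on the mandrel's axis where the centre of a bush of 30 mm bore comes to stand when it can go no further, its front face against the yellow shoulder (which begins 7 mm ahead of this point, along the gauge's +x); axes as the gauge
- stop_blue (a point): point on the mandrel's axis where the centre of a bush of 36 mm bore comes to stand when it can go no further, its front face against the blue shoulder (which begins 7 mm ahead of this point, along the gauge's +x); axes as the gauge
- bush_a: brass bush (short thick-walled tube), 64 mm outside diameter, 20 mm long, about 90 g; its bore is 24, 30 or 36 mm, and the three bushes all look alike from outside. Origin at its centre; its x axis is its bore axis. At the start one of the three (any one) stands threaded on the thin end of the gauge's mandrel, the other two are spares on the gauge's spare rails
- bush_b: brass bush (short thick-walled tube), 64 mm outside diameter, 20 mm long, about 90 g; its bore is 24, 30 or 36 mm, and the three bushes all look alike from outside. Origin at its centre; its x axis is its bore axis. At the start one of the three (any one) stands threaded on the thin end of the gauge's mandrel, the other two are spares on the gauge's spare rails
- bush_c: brass bush (short thick-walled tube), 64 mm outside diameter, 20 mm long, about 90 g; its bore is 24, 30 or 36 mm, and the three bushes all look alike from outside. Origin at its centre; its x axis is its bore axis. At the start one of the three (any one) stands threaded on the thin end of the gauge's mandrel, the other two are spares on the gauge's spare rails
- printer: fixed white and grey desktop label printer, 115 mm (its x) by 205 mm (its y), top 44 mm above the desk; origin at the centre of the underside; the three keys stand along its y at x = -12 mm. Gauge and printer swap places: one stands in front of the right end of the monitor, whose screen leans over the desk 0.1 m behind it, the other to the right, near a microphone that hangs 0.49 m above the desk
- key_red_top (a point): centre of the top of the red round key, 29 mm across, 64 mm above the desk at rest, sprung upward. Three keys stand in a row 62 mm apart on the label printer, their order varies. The first 4 mm of travel take 1.2 to 2.8 N; there it stands on its halfway stop until the push exceeds 9 N, then it goes 5 mm further to the bottom at 12 N
- key_red_half (a joint): first stage of the red key, m: 0 at rest, 0.004 at the halfway stop and beyond
- key_red_full (a joint): second stage of the red key, m: 0 until the halfway stop is passed, 0.005 at the bottom
- key_yellow_top (a point): centre of the top of the yellow round key, 29 mm across, 64 mm above the desk at rest, sprung upward. Three keys stand in a row 62 mm apart on the label printer, their order varies. The first 4 mm of travel take 1.2 to 2.8 N; there it stands on its halfway stop until the push exceeds 9 N, then it goes 5 mm further to the bottom at 12 N
- key_yellow_half (a joint): first stage of the yellow key, m: 0 at rest, 0.004 at the halfway stop and beyond
- key_yellow_full (a joint): second stage of the yellow key, m: 0 until the halfway stop is passed, 0.005 at the bottom
- key_blue_top (a point): centre of the top of the blue round key, 29 mm across, 64 mm above the desk at rest, sprung upward. Three keys stand in a row 62 mm apart on the label printer, their order varies. The first 4 mm of travel take 1.2 to 2.8 N; there it stands on its halfway stop until the push exceeds 9 N, then it goes 5 mm further to the bottom at 12 N
- key_blue_half (a joint): first stage of the blue key, m: 0 at rest, 0.004 at the halfway stop and beyond
- key_blue_full (a joint): second stage of the blue key, m: 0 until the halfway stop is passed, 0.005 at the bottom
- can: loose drink can, 53 mm diameter, 134 mm high, stands behind and between gauge and printer; origin at the centre of its underside; bystander
- mug: loose mug, green above and white below, 78 mm diameter with handle 116 mm, 101 mm high, stands behind gauge and printer; origin at the centre of its underside; bystander
- charger: loose white plug charger, rounded block 64 x 42 x 28 mm, lies behind and to the right; origin at the centre of its underside; bystander
Mind the look-alikes: they are no part of the job. What is shaped like the bush_a but red is not meant. Leave any turquoise look-alike of the bush_c alone.

How it is judged:
By the outcome, as a careful person would: the job done as asked, in the order asked, and still so for the second after the job is handed in, with the robot touching nothing.
It also fails if it takes over 51 s, if anything falls off the work surface, if the arm or the gripper's body presses on something with over 40 N, if the wrist force passes 120 N, or if a joint passes its speed limit or range.

## Working session

There is one attempt and no reset: what is moved stays moved. The work goes in short steps, Python scripts to look and compute and a tool call to move; the robot and the scene stay as the last step left them, time stands still between calls to the robot, and variables do not carry over. Pictures are saved under pics/ and viewed, on a budget of 10 in all, crops included, one or two more only if the job needs it, and the job is handed in when it is done.

Besides the shell and the picture viewer there is one more tool, called after "Emit:" in YAML: its name, and indented under it one key for each argument. jog_arm: Moves the arm, as the interface text tells. Its arguments: {"type":"object","properties":{"steps":{"type":"array","items":{"type":"number"}},"force":{"type":"number"}},"required":["steps"]}

```bash
mkdir -p pics; python3 - <<'E'
from workcell import env
import cv2,numpy as np
print(env.state())
for n in("scene","side"):
    im=env.grab_frame(n); cv2.imwrite(f"pics/{n}0.png",im[:,:,::-1]); p=env.camera_params(n); print(n,p, -np.array(p["R"]).T@np.array(p["t"]))
E
```

```text
{'time_s': 0.0, 'qpos': array([ 6.28515346e+01,  1.83506772e+01,  8.97068168e+01, -2.93197628e-03,
        7.20459533e+01, -1.14627962e+00]), 'qvel': array([-0.07556499,  0.08751326, -0.03769168, -0.10815625,  0.05844322,
       -0.04045345]), 'effort': array([-4.51095202e-04, -4.12480116e+01, -2.31975496e+01,  7.29323085e-02,
        4.56687680e-02, -1.24244866e-04]), 'ee_pos': array([251.86133803, 516.32231797, 213.12718773]), 'ee_rot': array([-1.79896518e+02,  7.17543487e-04,  1.53998721e+02]), 'force': array([0.55879481, 0.02097032, 0.26963229]), 'torque': array([ 0.00221589,  0.01988081, -0.01317978]), 'gripper_width': 91.00957766268093}
scene {'fx': 544.7961847377651, 'fy': 544.7961847377651, 'cx': 317.38014071092334, 'cy': 236.9898875635216, 'R': array([[-0.98200339, -0.18883313,  0.00337422],
       [-0.11848392,  0.60205148, -0.78961736],
       [ 0.14707446, -0.77580672, -0.61359028]]), 't': array([552.52822693, 178.04961539, 958.85666803])} [422.65728248 741.02804602 727.07184893]
side {'fx': 450.03296915899784, 'fy': 450.03296915899784, 'cx': 326.9672916948691, 'cy': 242.91755453298535, 'R': array([[-0.85752633, -0.51413605, -0.01768388],
       [-0.23538462,  0.42269917, -0.87516827],
       [ 0.45743052, -0.74631732, -0.48349538]]), 't': array([419.67768122, 230.67296021, 780.62673404])} [ 57.09903752 700.86140488 586.72860818]
```

View pics/scene0.png

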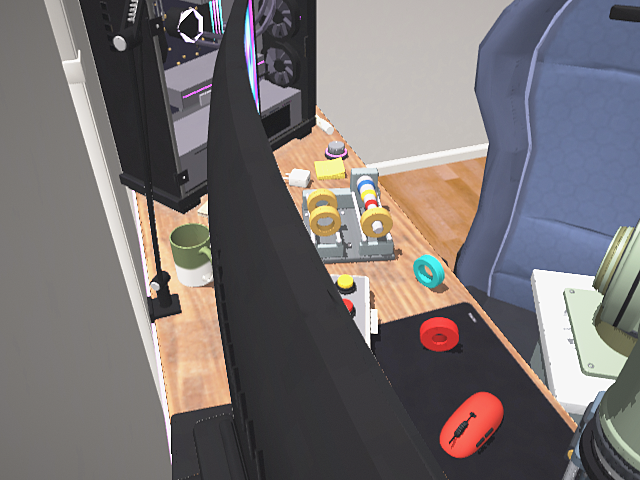

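View pics/side0.png

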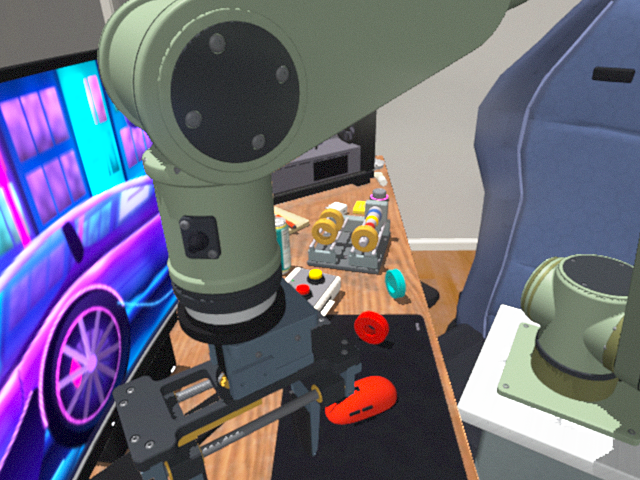

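The gauge stands at the right with its thin end facing the cameras: mandrel bush at about (376,222) in scene and (365,237) in side. The printer is in front of the monitor's right end, with yellow at (345,282)/(316,274), red at (347,304)/(303,290), and blue hidden. Next I triangulate these.

```bash
cat > h.py <<'E'
import numpy as np,cv2
from workcell import env
def P(n):
    p=env.camera_params(n); return np.array([[p["fx"],0,p["cx"]],[0,p["fy"],p["cy"]],[0,0,1]])@np.c_[p["R"],p["t"]]
def tri(Pa,a,Pb,b):
    X=cv2.triangulatePoints(Pa,Pb,np.float64(a).reshape(2,1),np.float64(b).reshape(2,1)).ravel(); return X[:3]/X[3]
def plane(Pm,a,z):
    M=np.c_[Pm[:,0],Pm[:,1],-np.array([a[0],a[1],1.])]; return np.linalg.solve(M,-(Pm[:,2]*z+Pm[:,3]))[:2]
E
python3 - <<'E'
from h import *
A,B=P("scene"),P("side"); np.set_printoptions(precision=1,suppress=True)
for n,a,b,z in[("mbush",(376,222),(365,237),80),("spareF",(323,221),(325,230),80),("yellow",(345,282),(316,274),64),("red",(347,304),(303,290),64),("postTop",(365,172),(380,191),107),("blueband",(367,184),(374,213),80)]:
    print(n,tri(A,a,B,b),plane(A,a,z),plane(B,b,z))
E
```

```text
mbush [ 471.4 -147.5   80.9] [ 471.5 -148. ] [ 472.4 -150.3]
spareF [ 577.4 -138.2   76.1] [ 576.6 -130.8] [ 574.5 -135.3]
yellow [509.3  11.7  54.6] [508.1  22.3] [501.5  23.2]
red [497.2  76.8  60.6] [496.5  76.6] [492.7  86.5]
postTop [ 508.9 -286.9  123.8] [ 512.7 -291.2] [ 535.5 -366.4]
blueband [ 505.2 -269.2   88.8] [ 506.1 -286.1] [ 512.  -281.5]
```

Emit:
jog_arm:
  steps: [0.3, -3, -3, -3, 4, 0.3, -6, -6, -6, 8, 0.3, -9.5, -9.5, -7.7, 16, 0.3, -13, -12.5, -7.7, 24, 0.3, -16.5, -16, -7.7, 32, 0.3, -20, -19.5, -7.7, 40, 0.3, -23.5, -23, -7.7, 46, 0.3, -27, -26, -7.7, 52, 0.3, -30.5, -29.5, -7.7, 52, 0.3, -34, -33, -7.7, 52, 0.3, -37.5, -36.5, -7.7, 52, 0.3, -40.5, -39, -7.7, 52, 0.3, -42.6, -41.1, -7.7, 52, 0.3, -42.6, -41.1, -7.7, 52, 0.3, -42.6, -41.1, -7.7, 52]

```text
time_s: 1.6
ee_pos: [454.5, -39.5, 290.4]
ee_rot: [-179.9, -0.1, 101.9]
force: [-0.1, 0.7, 0.3]
gripper_width: 63.9
```

```bash
python3 - <<'E'
from h import *
s=env.state(); print(s["ee_pos"],s["ee_rot"],s["gripper_width"],s["force"]); np.save("P1.npy",P("wrist"))
im=env.grab_frame("wrist"); cv2.imwrite("pics/w1.png",im[:,:,::-1])
cv2.imwrite("pics/s1.png",env.grab_frame("scene")[:,:,::-1])
E
```

```text
[454.46393787 -39.52299505 290.41846484] [-1.79932057e+02 -6.44361605e-02  1.01907088e+02] 63.9348748307008 [-0.07422159  0.67751614  0.31673737]
```

View pics/w1.png

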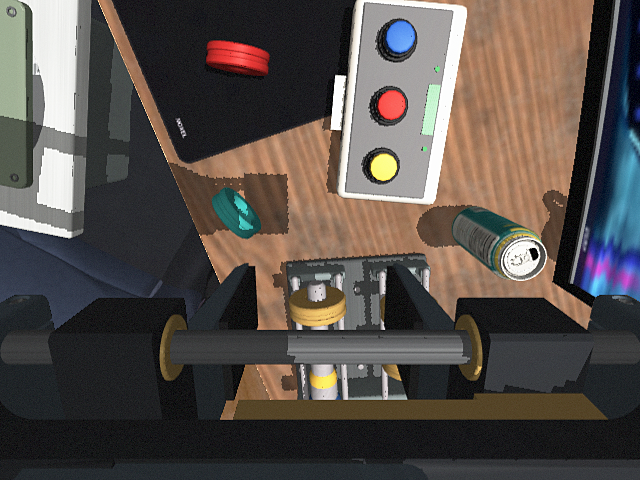

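Wrist view: the keys are clear (blue (401,38), red (392,105), yellow (383,166)). The mandrel tip is at about (317,284), with the bush just behind it, spanning x 290–345. The base plate's front corners are at (287,262) and (429,256).

```bash
python3 - <<'E'
from h import *
W=np.load("P1.npy"); np.set_printoptions(precision=1,suppress=True)
im=cv2.imread("pics/w1.png"); hsv=cv2.cvtColor(im,cv2.COLOR_BGR2HSV)
for n,lo,hi,roi in[("blue",(100,120,80),(125,255,255),(10,70,370,430)),("red",(0,120,80),(8,255,255),(75,135,370,420)),("yellow",(22,120,80),(35,255,255),(140,190,360,410))]:
    m=cv2.inRange(hsv,lo,hi); k=np.zeros_like(m); k[roi[0]:roi[1],roi[2]:roi[3]]=m[roi[0]:roi[1],roi[2]:roi[3]]
    c=max(cv2.findContours(k,0,2)[0],key=cv2.contourArea); e=cv2.minEnclosingCircle(c); print(n,e,plane(W,e[0],62))
m=cv2.inRange(hsv,(15,90,60),(28,255,255)); k=np.zeros_like(m);k[285:327,280:352]=m[285:327,280:352]
x,y,w,h=cv2.boundingRect(k); print("bush box",x,y,w,h)
for n,p,z in[("tip",(317,284),85),("tiptop",(317,282),90),("bushL",(x,y+12),80),("bushR",(x+w,y+12),80),("bushfronttop",(318,y+h-11),112),("cornerL",(287,262),8),("cornerR",(429,256),8),("yellowband",(323,381),96),("bandspost",(327,398),98)]: print(n,plane(W,p,z))
E
```

```text
blue ((399.5, 35.98387145996094), 16.362682342529297) [493.7 139.4]
red ((391.48486328125, 104.53030395507812), 14.949545860290527) [502.1  77.7]
yellow ((383.0625, 166.5625), 13.83647632598877) [509.3  16.3]
bush box 285 286 61 40
tip [ 466.6 -119.3]
tiptop [ 465.7 -114.9]
bushL [ 435.5 -145.2]
bushR [ 502.  -131.2]
bushfronttop [ 472.5 -141.7]
cornerL [ 428.5 -129.5]
cornerR [605. -84.]
yellowband [ 496.8 -230.6]
bandspost [ 505.8 -250.7]
```

```bash
python3 - <<'E'
import cv2
im=cv2.imread("pics/w1.png")[240:420,250:450]; cv2.imwrite("pics/w1c.png",cv2.resize(im,None,fx=3.3,fy=3.3,interpolation=2))
E
```

```text
(no output)
```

View pics/w1c.png

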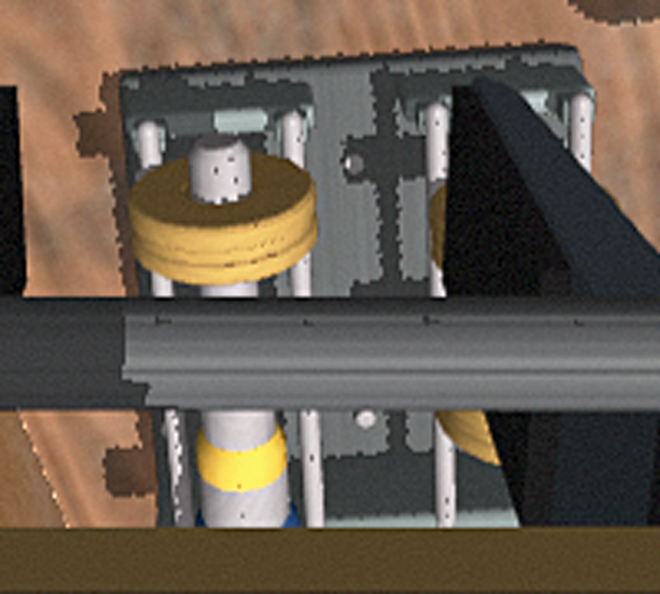

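Emit:
jog_arm:
  steps: [0.52, -3, -0.3, 4, -2.7, 0.52, -5.6, -0.6, 8, -2.7, 0.52, -5.6, -0.6, 12, -2.7, 0.52, -5.6, -0.6, 15, -2.7, 0.52, -5.6, -0.6, 15, -2.7]

```text
time_s: 2.2
ee_pos: [457.3, -93.6, 137.5]
ee_rot: [-179.5, -0.3, 104.8]
force: [-0.9, -0.1, 0.6]
gripper_width: 43.7
```

```bash
python3 - <<'E'
from h import *
s=env.state(); print(s["ee_pos"],s["ee_rot"],s["gripper_width"],s["force"]); np.save("P2.npy",P("wrist"))
cv2.imwrite("pics/w2.png",env.grab_frame("wrist")[:,:,::-1])
W=np.load("P2.npy");c=np.array([467,-119.5]);print([ (W@[c[0]+.252*d,c[1]-.968*d,z,1]) / (W@[c[0]+.252*d,c[1]-.968*d,z,1])[2] for d,z in ((0,80),(10,112))])
E
```

```text
[457.25365592 -93.61001977 137.54530686] [-179.53974513   -0.26043915  104.78736984] 43.74610887767425 [-0.88931355 -0.07576996  0.62752329]
[array([326.19818518, 298.05252641,   1.        ]), array([326.45452318, 336.63122567,   1.        ])]
```

View pics/w2.png

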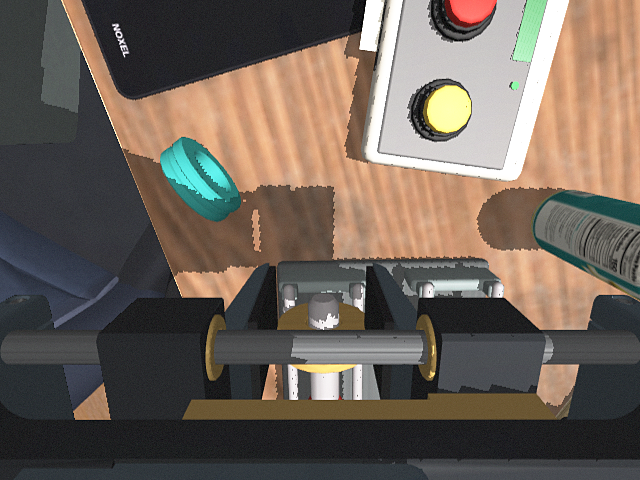

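The mandrel tip at (323,298) is centred between the fingers (inner edges at 275 and 366), and the bush is just behind it. The lateral error is under 2 mm, so I'll descend.

Emit:
jog_arm:
  steps: [0.52, 0, 0, 3, 0, 0.52, 0, 0, 5.5, 0, 0.52, 0, 0, 7, 0, 0.52, 0, 0, 7, 0, 0.52, 0, 0, 7, 0]

```text
time_s: 2.75
ee_pos: [462.1, -95.1, 72.8]
ee_rot: [179.8, 0.1, 104.8]
force: [0.4, -1.5, -0.3]
gripper_width: 43.7
```

Emit:
jog_arm:
  steps: [0.52, 0, -0.2, 0.3, 0, 0.52, -0.5, -0.2, 0.3, 0, 0.52, -1, -0.2, 0.3, 0, 0.52, -1.5, -0.2, 0.3, 0, 0.52, -2, -0.2, 0.3, 0, 0.52, -2.5, -0.2, 0.3, 0, 0.52, -3, -0.2, 0.3, 0, 0.52, -3.5, -0.2, 0.3, 0, 0.52, -4, -0.2, 0.3, 0, 0.52, -4, -0.2, 0.3, 0]

```text
time_s: 3.75
ee_pos: [469.0, -135.2, 67.9]
ee_rot: [180.0, 0.0, 104.7]
force: [0.7, -0.4, 0.0]
gripper_width: 43.5
```

```bash
python3 - <<'E'
from h import *
s=env.state(); print(s["ee_pos"],s["ee_rot"],s["gripper_width"],s["force"]); np.save("P3.npy",P("wrist"))
w=env.grab_frame("wrist")[:,:,::-1];a=env.grab_frame("scene")[:,:,::-1]
cv2.imwrite("pics/c3.png",np.hstack([cv2.resize(w[220:420,220:520],(400,267)),cv2.resize(a[140:280,270:480],(400,267),interpolation=2)]))
E
```

```text
[ 469.04890759 -135.1616265    67.88670561] [1.79988066e+02 1.10080344e-02 1.04667836e+02] 43.541735167481065 [ 0.70471913 -0.44888812  0.0445119 ]
```

View pics/c3.png

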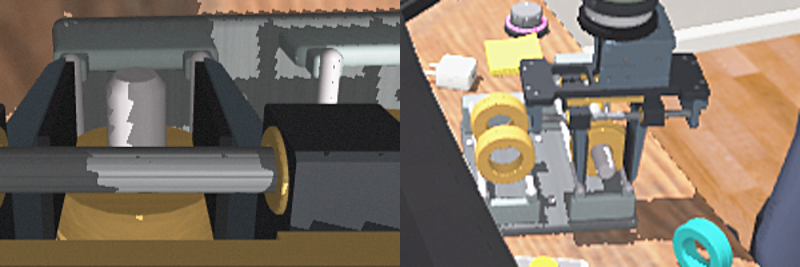

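The bush moves upright ahead of the fingers, and the mandrel runs free between them. I'll keep pushing.

Emit:
jog_arm:
  steps: [0.52, -0.5, 0, 0, 0, 0.52, -1, 0, 0, 0, 0.52, -1.5, 0, 0, 0, 0.52, -2, 0, 0, 0, 0.52, -2.3, 0, 0, 0, 0.52, -2.5, 0, 0, 0]

```text
time_s: 4.45
ee_pos: [475.2, -159.1, 67.9]
ee_rot: [180.0, -0.0, 104.7]
force: [0.6, 0.2, 0.1]
gripper_width: 44.1
```

Emit:
jog_arm:
  steps: [0.52, -0.2, 0, 0, 0, 0.52, -0.4, 0, 0, 0, 0.52, -0.6, 0, 0, 0, 0.52, -0.6, 0, 0, 0]

```text
time_s: 4.85
ee_pos: [476.0, -161.9, 67.9]
ee_rot: [-180.0, -0.3, 104.6]
force: [0.5, 10.8, 2.6]
gripper_width: 43.9
```

The push stopped about 43 mm past the tip at 11 N, which matches the red stop (expected about 44). I'll back off and look.

Emit:
jog_arm:
  steps: [0.52, 1, 0, 0, 0, 0.52, 2.5, 0, 0, 0, 0.52, 5, 0, 0, 0, 0.52, 8, 0, 0, 0, 0.52, 10, 0, -4, 0, 0.52, 12, 0, -9, 0, 0.52, 13, 0, -14, 0, 0.52, 14, 0, -18, 0, 0.52, 14, 0, -18, 0, 0.52, 14, 0, -18, 0]

```text
time_s: 5.85
ee_pos: [440.9, -28.7, 248.5]
ee_rot: [179.9, 0.1, 104.8]
force: [-0.4, -0.5, -0.5]
gripper_width: 43.8
```

```bash
python3 - <<'E'
from h import *
s=env.state(); print(s["ee_pos"],s["ee_rot"],s["gripper_width"],s["force"]); W=P("wrist"); np.save("P4.npy",W)
w=env.grab_frame("wrist")[:,:,::-1];a=env.grab_frame("scene")[:,:,::-1];cv2.imwrite("pics/w4.png",w)
cv2.imwrite("pics/c4.png",np.hstack([cv2.resize(w[200:420,230:480],(440,387),interpolation=2),cv2.resize(a[140:280,290:420],(360,387),interpolation=2)]))
for d,z in((0,80),(60,112),(80,112),(77,90)):
    v=W@[465.1+.252*d,-120-.968*d,z,1]; v=v[:2]/v[2]; print(d,v,(v-[230,200])*1.76)
E
```

```text
[440.9074263  -28.65401921 248.523726  ] [1.79889582e+02 6.44073621e-02 1.04759094e+02] 43.82383448739105 [-0.370632   -0.46171137 -0.484084  ]
0 [320.87794124 311.00879033] [159.94517658 195.37547098]
60 [320.81684351 382.69054728] [159.83764458 321.53536322]
80 [320.7639632 400.0581955] [159.74457523 352.10242408]
77 [320.71160925 382.87169154] [159.65243228 321.85417711]
```

View pics/c4.png

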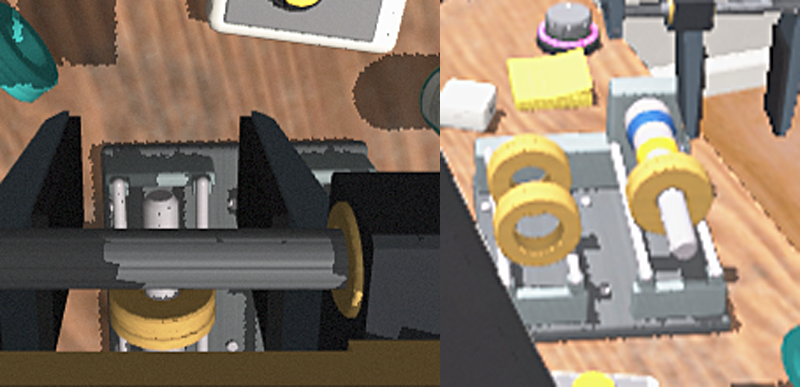

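The bush sits at 70 mm (front face at the 60–80 mm rims as predicted). It hides the red band, while yellow and blue are visible beyond it. In the earlier view its bore hugs the 21 mm mandrel, so red is the stop. Next I move above the red key with the fingers shut.

Emit:
jog_arm:
  steps: [1, 3, 3, 0, 0, 1, 6, 6, 3, 0, 1, 8.7, 8.5, 7, 0, 1, 8.7, 8.5, 11, 0, 1, 8.7, 8.5, 15, 0, 1, 8.7, 8.5, 15, 0, 1, 8.7, 8.5, 15, 0]

```text
time_s: 6.65
ee_pos: [500.6, 76.2, 97.1]
ee_rot: [-179.8, -0.0, 104.7]
force: [1.2, 0.3, 0.8]
gripper_width: -0.0
```

```bash
python3 - <<'E'
from h import *
s=env.state(); print(s["ee_pos"],s["ee_rot"],s["gripper_width"],s["force"]); W=P("wrist")
w=env.grab_frame("wrist")[:,:,::-1];cv2.imwrite("pics/w5.png",w)
a=env.grab_frame("side")[:,:,::-1]
cv2.imwrite("pics/c5.png",np.hstack([cv2.resize(w,(440,330)),cv2.resize(a[200:340,220:370],(354,330),interpolation=2)]))
for p in((493.7,139.4),(502.1,77.7)):
    v=W@[*p,64,1]; v=v[:2]/v[2]; print(v*.6875)
E
```

```text
[500.55975896  76.23976842  97.06246446] [-1.79814996e+02 -2.27995179e-02  1.04668889e+02] -0.026953790398446534 [1.17213252 0.32289485 0.80406967]
[233.12298903 112.03325567]
[223.30592719 186.1940971 ]
```

View pics/c5.png

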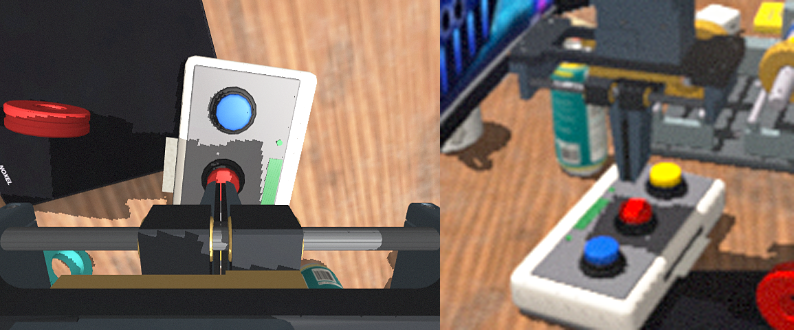

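Blue is predicted at (233,112) and seen at (232,112), and the shut fingers are centred over the red key. I'll press in small steps.

Emit:
jog_arm:
  steps: [1, 0, 0.1, 1.5, 0, 1, 0, 0.1, 2.8, 0, 1, 0, 0.1, 3.1, 0, 1, 0, 0.1, 3.1, 0, 1, 0, 0.1, 3.1, 0]

```text
time_s: 7.25
ee_pos: [503.2, 76.9, 68.3]
ee_rot: [179.8, 0.0, 104.7]
force: [0.4, 0.0, 0.0]
gripper_width: 0.2
```

Emit:
jog_arm:
  steps: [1, 0, 0, 0.1, 0, 1, 0, 0, 0.2, 0, 1, 0, 0, 0.2, 0]

```text
time_s: 7.55
ee_pos: [502.3, 76.9, 65.1]
ee_rot: [180.0, -0.0, 104.7]
force: [0.2, 0.4, 0.9]
gripper_width: 0.5
```

Emit:
jog_arm:
  steps: [1, 0, 0, 0.1, 0, 1, 0, 0, 0.2, 0, 1, 0, 0, 0.3, 0, 1, 0, 0, 0.35, 0, 1, 0, 0, 0.35, 0]

```text
time_s: 8.05
ee_pos: [502.4, 76.9, 61.5]
ee_rot: [180.0, -0.0, 104.7]
force: [0.2, 0.9, 2.0]
gripper_width: 0.1
```

Emit:
jog_arm:
  steps: [1, 0, 0, 0.1, 0, 1, 0, 0, 0.2, 0, 1, 0, 0, 0.25, 0, 1, 0, 0, 0.25, 0]

```text
time_s: 8.45
ee_pos: [502.4, 76.9, 59.7]
ee_rot: [180.0, -0.0, 104.7]
force: [-2.0, 0.1, 9.5]
gripper_width: 0.3
```

Emit:
jog_arm:
  steps: [1, 0, 0, -0.04, 0, 1, 0, 0, -0.04, 0]

```text
time_s: 8.65
ee_pos: [502.4, 76.9, 60.2]
ee_rot: [180.0, 0.0, 104.7]
force: [-1.2, -0.1, 9.0]
gripper_width: 0.5
```

Emit:
jog_arm:
  steps: [1, 0, 0, -0.03, 0, 1, 0, 0, -0.03, 0]

```text
time_s: 8.85
ee_pos: [502.4, 76.9, 60.2]
ee_rot: [180.0, 0.0, 104.7]
force: [-1.2, -0.5, 6.2]
gripper_width: 0.3
```

Emit:
jog_arm:
  steps: [1, 0, 0, 0, 0, 1, 0, 0, 0, 0, 1, 0, 0, 0, 0, 1, 0, 0, 0, 0, 1, 0, 0, 0, 0, 1, 0, 0, 0, 0, 1, 0, 0, 0, 0, 1, 0, 0, 0, 0, 1, 0, 0, 0.25, 0, 1, 0, 0, 0.5, 0, 1, 0, 0, 0.65, 0, 1, 0, 0, 0.75, 0, 1, 0, 0, 0.75, 0]

```text
time_s: 10.15
ee_pos: [502.5, 76.9, 54.9]
ee_rot: [179.9, 0.0, 104.7]
force: [-5.1, 0.2, 22.1]
gripper_width: 0.3
```

At the bottom: z 54.9, 22 N. I release and retreat.

Emit:
jog_arm:
  steps: [1, 0, 0, -0.8, 0, 1, 0, 0, -2, 0, 1, 0, 0, -5, 0, 1, 0, 0, -9, 0, 1, 2, -2, -13, 0, 1, 5, -5, -17, 0, 1, 8, -7, -19, 0, 1, 11, -10, -19, 0, 1, 14, -13, -19, 0, 1, 14, -13, -19, 0, 1, 14, -13, -19, 0]

```text
time_s: 11.25
ee_pos: [340.6, 179.5, 242.3]
ee_rot: [179.9, 0.0, 104.8]
force: [1.1, 0.4, -0.3]
gripper_width: 0.5
```

```bash
python3 - <<'E'
from h import *
s=env.state(); print(s["time_s"],s["ee_pos"],s["force"])
a=env.grab_frame("scene")[:,:,::-1];b=env.grab_frame("side")[:,:,::-1]
cv2.imwrite("pics/c6.png",np.hstack([cv2.resize(a[130:340,170:450],(400,300),interpolation=2),cv2.resize(b[150:360,200:480],(400,300),interpolation=2)]))
E
```

```text
11.25 [340.62667168 179.46013723 242.33164879] [ 1.14746428  0.39590795 -0.27795682]
```

View pics/c6.png

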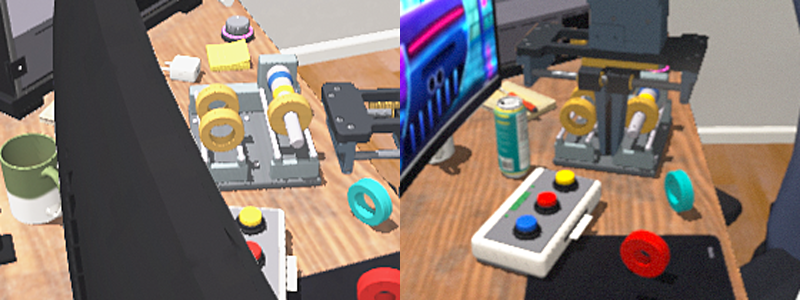

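The keys are back up, the bush is still at its stop, and the spares, can, mug and charger stand where they were. Handing in.

```bash
python3 -c "
from workcell import env
print(env.job_done())"
```

```text
the job is handed in; nothing more can be done
None
```

The job is done and handed in at about 11 s. The bush stopped at the red shoulder, and I pressed the red key to halfway, then fully down, and let go.

- **Bush:** I pushed it with the two fingers straddling the mandrel until it stopped at about 11 N. The fingers were then about 43 mm past the tip, where the red stop predicts about 44 mm. In the pictures the bush covers the red band, with yellow and blue clear beyond it, and its bore fits closely round the 21 mm mandrel.
- **Red key:** I held it at the halfway stop (tip at about 60 mm) for a little over a second, then pushed it to the bottom (tip at 54.9 mm, 22 N).
- **Last pictures:** The bush is still at its stop. The keys look back up, and the spares, can, mug and charger look undisturbed.

**Doubtful point:** On reaching the halfway stop, the force briefly read 9.5 N and then 9.0 N, at or just over the 9 N limit. The reading wanders by about 1 N. The tip height stayed at about 60 mm, so I take it that the key was still on its stop. I eased off to 6 N for the last 0.8 s or so of the hold.

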